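# Empty the spent capsules from the tipping pan into the colander

## Task

Put the used coffee capsule that stands on the worktop into the tipping pan with the other two. Then tip the pan over past its catch, all the way, so that all three capsules end up in the colander, and gently ease the pan back fully upright without ever letting it fall back. Leave the colander and the things round about where they stand.

Things in the scene. Friction and masses are not known exactly. Their poses are not given: they have to be found in the camera images.
- tip_stand: steel stand, fixed: base 155 x 172 mm, two cheeks that carry the pan's hinge 165 mm above the worktop. Origin on the worktop below the middle of the hinge; x points level to where the pan pours (at the colander), y along the hinge, z up. It pours to the robot's right (-y), turned up to 0.16 rad either way. Wall cabinets hang 0.57 m above the worktop beyond x = 0.6 m.
- skip (a joint): tilt of the sheet steel tipping pan: 0 upright on its rear stop, grows as it tips to the stand's +x, 1.4 rad end stop (floor 70 degrees steep). A spring roller catch resists between about 0.05 and 0.65 rad, either way. Weight holds the pan upright below about 0.75 rad and tips it on above 0.95; 1 to 2 N at the handle move it. Unheld it falls fast (3 rad/s from 0.1, 4.3 from 0.2 rad; over 3.7 rad/s back is a fall).
- skip_hinge (a point): middle of the pan's hinge line, 165 mm above the worktop; axes turn with the pan (as the stand's when upright).
- skip_handle (a point): middle of the pan's handle: round bar behind the pan, parallel to the hinge, 13.6 mm thick, 70 mm of it rubber-sleeved, side arms 100 mm apart. Upright it lies 140 mm back (stand's -x) and 80 mm up from the hinge; it circles the hinge (fully tipped: 55 mm forward, 151 mm up). 30 mm free between bar and pan, nothing above it.
- skip_pan (a point): middle of the pan floor's upper face, upright 21 mm behind and 32 mm above the hinge; axes as skip_hinge. Floor 150 mm long (x) by 126 mm wide inside (y), sloping 0.17 rad down to the back when upright; back and side walls 50 mm high (sides 28 mm over the front 50 mm), front edge open.
- capsule_a: coffee capsule, a blunt cone 37 mm wide over its rim, about 29 mm wide at half height and 22 mm near its closed top, 26 mm high, 12 g; starts in the back half of the pan. Origin at the centre of its underside (rim).
- capsule_b: coffee capsule, a blunt cone 37 mm wide over its rim, about 29 mm wide at half height and 22 mm near its closed top, 26 mm high, 12 g; starts in the back half of the pan beside the other. Origin at the centre of its underside (rim).
- capsule_c: coffee capsule, a blunt cone 37 mm wide over its rim, about 29 mm wide at half height and 22 mm near its closed top, 26 mm high, 12 g; starts standing rim down on the worktop behind the pan's handle (to the robot's left of the stand; a wall rises 370 mm left of the robot's middle line). Origin at the centre of its underside (rim), z up.
- capsule_a_mid (a point): middle of capsule_a, 13 mm above its underside
- capsule_b_mid (a point): middle of capsule_b, 13 mm above its underside
- capsule_c_mid (a point): middle of capsule_c, 13 mm above its underside
- colander: red plastic colander, loose, 246 mm across the rim and 315 mm over its two handles, 104 mm high, open and hollow; flat bottom 150 mm across. Stands in front of the pan's open edge. Origin at the centre of its underside, z up.
- cup: small cup with a handle, 65 x 92 x 49 mm, bystander. Origin at the centre of its underside.
- spice_a: spice jar with a dark cap, 41 mm across, 105 mm high, bystander in front of the white coffee machine. Origin at the centre of its underside.
Things that resemble listed ones, but are neither listed nor needed, are in the scene too. Of the things like the capsule_c, leave any that is turquoise; of the rest the smaller one is meant.

How it is judged (in metres and radians):
On the way, in this order (a step that is already met when the one before it is completed fails the run):
1. the third capsule lies released in the upright pan (x of capsule_c_mid in the frame of skip_pan between -0.08 and 0.07 m and y of capsule_c_mid in the frame of skip_pan between -0.065 and 0.065 m and z of capsule_c_mid in the frame of skip_pan between -0.015 and 0.05 m and value of joint skip below 0.08 rad and contact force between the fingers and capsule_c below 0.05 N and linear speed of capsule_c below 0.05 m/s), for 0.2 s.
2. the pan is tipped all the way over (beyond 1.25 rad) (value of joint skip above 1.25 rad), for 0.1 s.
At the end, for the whole second after the job is handed in: The pan is back upright and at rest (tilt under 0.06 rad); all three capsules lie still in the colander (within 110 mm of its middle line, 5 to 90 mm above its underside) (value of joint skip below 0.06 rad and velocity of joint skip between -0.05 and 0.05 rad/s and horizontal distance between each of capsule_a_mid, capsule_b_mid, capsule_c_mid and colander below 0.11 m and z of capsule_a_mid in the frame of colander between 0.005 and 0.09 m and linear speed of each of capsule_a, capsule_b, capsule_c below 0.02 m/s and z of capsule_b_mid in the frame of colander between 0.005 and 0.09 m and z of capsule_c_mid in the frame of colander between 0.005 and 0.09 m); the robot touches nothing.
It fails at once if the pan falls back (turns back faster than 3.7 rad/s) (velocity of joint skip below -3.7 rad/s).
It fails at once if the colander is shifted more than 40 mm (distance of colander from where it was at the start of the episode above 0.04 m).
It fails at once if the cup or the spice jar is shifted more than 30 mm (distance of any of cup, spice_a from where it was at the start of the episode above 0.03 m).
It also fails if it takes over 67 s, if anything falls off the work surface, if the arm or the gripper's body presses on something with over 40 N, if the wrist force passes 120 N, or if a joint passes its speed limit or range.

## Robot

A 7-joint arm with a two-finger parallel gripper is mounted at the origin on a cart in front of the work surface, level with it; the furniture and walls round the work are solid. World frame = base frame: x ahead of the robot, y to its left, z up, the work surface at z = 0. Lengths are in m, angles in degrees, forces in N, time in s.
With the tool pointing down it reaches from about 0.4 to 0.9 m from the base axis. Payload 5.5 kg.
Tool frame: the origin (TCP) lies on the centre line of the jaws, within the pads' length; the fingertips stand 19 mm ahead of it and the grasp point (between the pads) is the TCP (arm.finger_overhang is the distance from the TCP to the fingertips, in m); z points along the fingers, y is the direction in which the jaws open and shut (so a half turn about z gives the same grasp; the last joint's range is limited). The gripper opens to 92 mm and grips with 3 to 60 N. Pads are 19 mm wide; open, the fingers measure 130 mm over their backs; the gripper's body (75 mm by 190 mm) begins 47 mm behind the grasp point.
Start: joints at [83.148, 28.699, -24.465, 88.831, 12.651, 65.22, -12.049], TCP at [0.243, -0.603, 0.246] pointing down, gripper open.
Joint ranges: [-164.97, 164.97], [-17.58, 116.51], [-87.97, 89.64], [11.32, 138.91], [-80.73, 260.73], [10.89, 115.49], [-147.41, 147.41]. Speed limits (degrees/s): [147.25, 147.25, 180, 180, 180, 180, 180].

## Interface

Orientations are given as [roll, pitch, yaw] about the fixed x, y, z axes, in that order (R = Rz(yaw) Ry(pitch) Rx(roll)).
In Python, from cell import arm gives the robot as it stands. The module is installed in compiled form; this text tells all that it offers.
- The arm moves only by the tool servo_tool, never from a script. Its argument "moves" is a list of rows, each a list of 7 numbers: the turn, a rotation vector about the world's x, y, z in degrees, then the shift along the world's x, y, z in mm, then the finger opening in mm, from 0 to 91.8. In form: [[wx, wy, wz, dx, dy, dz, grip], ...]. A call has 1 to 8 rows; each row shifts and turns the commanded pose from where the row before left it; what a row does not reach is not made up. A row lasts 1/10 s, in which the tool goes at most 50 mm and 8.59 degrees, less where a joint would pass 70% of its speed; a pose out of reach is approached as far as the arm can. A call is refused whole if a number of a shift passes 50 or a number of a turn 8.59, either way. A call with a gripper value outside its range is refused whole. The fingers move at their own pace and stop on an object; "squeeze" is the grip in N (left out, the last holds). Time passes only in rows, so rows that do not move let the fingers close. It gives the time, the measured TCP pose, the force and the opening at its end, in the units of the state.
- arm.get_obs(): the state, without advancing time (a new reading comes with each control period).
- arm.read_camera(name): name is "scene" or "top" or "wrist"; returns (picture, depth): 400x640x3 uint8, red, green, blue; 400x640 float32, m along the optical axis (not along the pixel's ray), 0 where there is no reading.
- arm.calibration(name): a dict with "fx", "fy", "cx", "cy" (pixels), "world_to_cam" (4x4, takes a point from world to camera coordinates). Camera axes: x right, y down, z forward; pixel columns grow to the right and rows downward; lengths in m; the calibration is good to about 2 mm. A picture is of the moment at which its call begins: read the wrist's pose just before it. calibration takes no time and is no camera call; for the wrist camera it gives the pose at the moment of the call.
- arm.finish_job(): hands the job in, once; it reports no verdict.
Trained networks look in the newest picture that a camera, given by its name, has taken for a name from the list of things; names that differ only in an ending like _2 or _b are one class to them, and where a whole thing is asked for, a point or a joint stands for the part that bears it (a point fixed in the world has none). Each returns a list of dicts, best first, with "conf" (0 to 1); they miss things now and then, are a little off and sometimes report something else, mostly with a low value. They report only what shows in the picture. A call takes as long as a camera call. They do not tell look-alikes from the thing itself.
- arm.recognise(label, camera): "pixel" ([column, row] in pixels, amid what is visible of it).
The state is a dict: "time_s": time; "joint_positions": joint angles; "dq": joint speeds; "tau": joint torques, N m; "tool_pos": TCP position; "tool_rot": TCP orientation; "force": force on the tool from outside, world axes, zero at the start; "torque": the same for the moment, N m; "opening": finger opening in m.
Only numpy, scipy, OpenCV 4.12 (cv2) and the standard library are available. Lean on these libraries where they do the work, as an engineer would, in place of code of your own. Each camera call takes 0.05 s, during which the arm holds its last target.

## Working session

There is one attempt and no reset: what is moved stays moved. The work goes in short steps, Python scripts to look and compute and a tool call to move; the robot and the scene stay as the last step left them, time stands still between calls to the robot, and variables do not carry over. Pictures are saved under pics/ and viewed, and the job is handed in when it is done.

Besides the shell and the picture viewer there is one more tool, called as name([rows], argument=value, ...), one row to a line, values as JSON. servo_tool: Moves the arm, as the interface text tells. Its arguments: {"type":"object","properties":{"moves":{"type":"array"},"squeeze":{"type":"number"}},"required":["moves"]}

```bash
mkdir -p pics
cat > h.py <<'E'
import numpy as np, cv2
from cell import arm
def snap(cam,fn=None):
    c=arm.calibration(cam); im,d=arm.read_camera(cam)
    if fn: cv2.imwrite('pics/'+fn,im[:,:,::-1])
    return im,d,c
def cloud(d,c):
    v,u=np.mgrid[0:d.shape[0],0:d.shape[1]]
    P=np.stack([(u-c['cx'])/c['fx']*d,(v-c['cy'])/c['fy']*d,d],-1)
    T=np.linalg.inv(np.array(c['world_to_cam']))
    W=P@T[:3,:3].T+T[:3,3]; W[d<=0]=np.nan
    return W
def st():
    o=arm.get_obs()
    for k in ['time_s','joint_positions','tool_pos','tool_rot','force','opening']: print(k,np.round(o[k],4))
E
python3 - <<'E'
from h import *
for c in ['scene','top','wrist']:
    im,d,k=snap(c,c+'0.png'); np.savez('/tmp/'+c+'0.npz',im=im,d=d,W=cloud(d,k))
st()
E
```

```text
time_s 0.15
joint_positions [ 83.1485  28.7411 -24.4581  88.8775  12.6514  65.2207 -12.0494]
tool_pos [ 0.2426 -0.6025  0.2449]
tool_rot [-1.799142e+02 -3.700000e-03  2.193640e+01]
force [-0.7485 -0.9903 -0.191 ]
opening 0.0921
```

View pics/scene0.png

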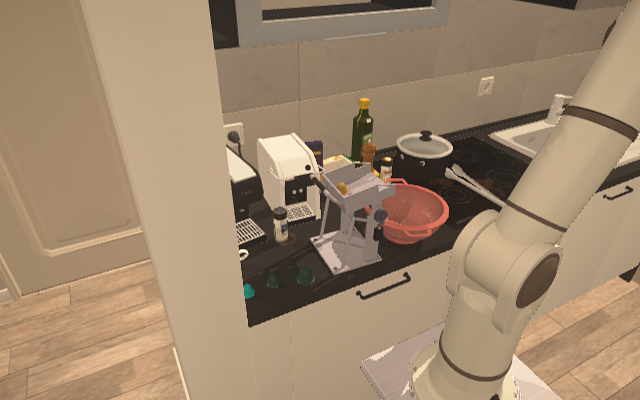

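View pics/top0.png

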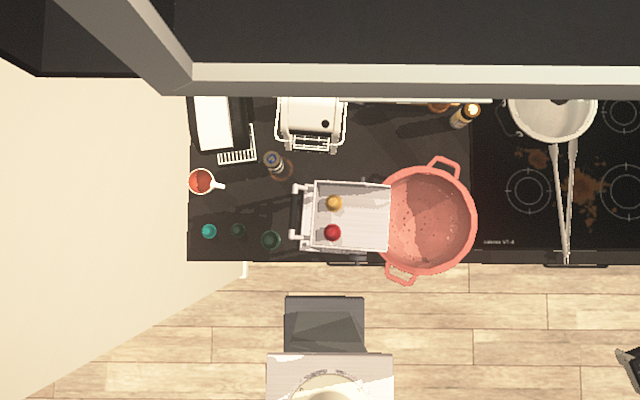

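Run:
```python
from h import *
for c in ['top','scene']:
  for n in ['capsule_c','colander','tip_stand','skip_handle','cup']:
    r=arm.recognise(n,c); W=np.load(f'/tmp/{c}0.npz')['W']
    for q in r[:5]:
        u,v=[int(round(x)) for x in q['pixel']]
        print(c,n,round(q['conf'],2),u,v,np.round(W[v,u],3))
```

```text
top capsule_c 0.79 272 235 [0.448 0.146 0.032]
top capsule_c 0.74 333 229 [0.462 0.002 0.214]
top capsule_c 0.66 237 231 [0.457 0.235 0.025]
top capsule_c 0.65 335 201 [ 0.519 -0.002  0.215]
top capsule_c 0.51 208 230 [0.459 0.307 0.027]
top colander 0.73 428 220 [ 0.489 -0.244  0.023]
top tip_stand 0.65 346 215 [ 0.492 -0.026  0.192]
top skip_handle 0.59 350 215 [ 0.492 -0.034  0.193]
top cup 0.76 202 182 [0.582 0.333 0.003]
scene capsule_c 0.7 248 289 [0.448 0.311 0.021]
scene capsule_c 0.63 305 278 [0.42  0.162 0.017]
scene capsule_c 0.57 342 188 [0.505 0.007 0.208]
scene capsule_c 0.57 274 281 [0.449 0.239 0.016]
scene capsule_c 0.26 358 188 [ 0.502 -0.043  0.196]
scene colander 0.8 412 213 [ 0.515 -0.268  0.033]
scene tip_stand 0.87 354 216 [ 0.629 -0.122 -0.005]
scene tip_stand 0.17 355 190 [ 0.5   -0.032  0.194]
scene skip_handle 0.97 357 192 [0.427 0.01  0.24 ]
```

Run:
```python
from h import *
z=np.load('/tmp/top0.npz'); im,W=z['im'],z['W']
cr=im[130:275,185:420][:,:,::-1]; cv2.imwrite('pics/crop0.png',cv2.resize(cr,None,fx=3.4,fy=3.4,interpolation=cv2.INTER_CUBIC))
def ext(u0,u1,v0,v1,zmin,zmax):
    P=W[v0:v1,u0:u1].reshape(-1,3); m=(P[:,2]>zmin)&(P[:,2]<zmax); P=P[m]
    return len(P),np.round(P.min(0),3),np.round(P.max(0),3),np.round(np.median(P,0),3)
for u0,u1 in [(198,220),(226,249),(258,286)]:
    print(ext(u0,u1,218,255,0.006,.06)); print(' top',ext(u0,u1,218,255,0.022,.06))
# handle
print('handle',ext(285,312,175,260,0.2,.27))
P=W[170:262,285:400].reshape(-1,3); P=P[P[:,2]>0.235]
print(np.round(P[::6],3)[:60])
# colander rim
P=W[150:290,370:490].reshape(-1,3);P=P[(P[:,2]>0.09)&(P[:,2]<.115)&(P[:,1]<-.12)];print('col',P.min(0),P.max(0),len(P))
```

```text
(102, array([0.443, 0.296, 0.006]), array([0.471, 0.321, 0.03 ]), array([0.458, 0.307, 0.021]))
 top (44, array([0.449, 0.302, 0.022]), array([0.466, 0.32 , 0.03 ]), array([0.457, 0.311, 0.024]))
(104, array([0.449, 0.223, 0.006]), array([0.475, 0.25 , 0.029]), array([0.462, 0.235, 0.021]))
 top (45, array([0.452, 0.228, 0.022]), array([0.472, 0.245, 0.029]), array([0.462, 0.237, 0.024]))
(209, array([0.417, 0.131, 0.006]), array([0.455, 0.172, 0.038]), array([0.437, 0.151, 0.029]))
 top (150, array([0.42 , 0.137, 0.022]), array([0.453, 0.17 , 0.038]), array([0.435, 0.152, 0.031]))
handle (544, array([0.428, 0.046, 0.214]), array([0.552, 0.09 , 0.254]), array([0.49 , 0.078, 0.247]))
[[ 0.559  0.03   0.235]
 [ 0.559  0.018  0.24 ]
 [ 0.559  0.006  0.239]
 [ 0.557  0.024  0.238]
 [ 0.557  0.012  0.24 ]
 [ 0.557 -0.     0.24 ]
 [ 0.556 -0.012  0.245]
 [ 0.556 -0.024  0.247]
 [ 0.556 -0.035  0.247]
 [ 0.555  0.014  0.236]
 [ 0.555  0.002  0.243]
 [ 0.555 -0.01   0.24 ]
 [ 0.555 -0.022  0.241]
 [ 0.555 -0.034  0.246]
 [ 0.554 -0.047  0.249]
 [ 0.554 -0.059  0.25 ]
 [ 0.551  0.077  0.247]

[... 417 characters left out ...]
 0.071  0.242]
 [ 0.548 -0.094  0.239]
 [ 0.548 -0.106  0.239]
 [ 0.543  0.077  0.249]
 [ 0.545  0.063  0.236]
 [ 0.542  0.073  0.246]
 [ 0.539  0.081  0.248]
 [ 0.538  0.085  0.245]
 [ 0.538  0.073  0.243]
 [ 0.535  0.076  0.25 ]
 [ 0.533  0.08   0.25 ]
 [ 0.531  0.08   0.25 ]
 [ 0.529  0.082  0.25 ]
 [ 0.531  0.041  0.236]
 [ 0.528  0.075  0.248]
 [ 0.525  0.076  0.252]
 [ 0.524  0.078  0.247]
 [ 0.522  0.082  0.248]
 [ 0.52   0.086  0.245]
 [ 0.52   0.074  0.247]
 [ 0.518  0.076  0.25 ]
 [ 0.516  0.078  0.251]
 [ 0.514  0.08   0.249]
 [ 0.512  0.082  0.251]
 [ 0.51   0.086  0.249]
 [ 0.51   0.074  0.246]]
col [ 0.33689214 -0.33802525  0.09002453] [ 0.63844657 -0.12000416  0.10736455] 2631
```

View pics/crop0.png

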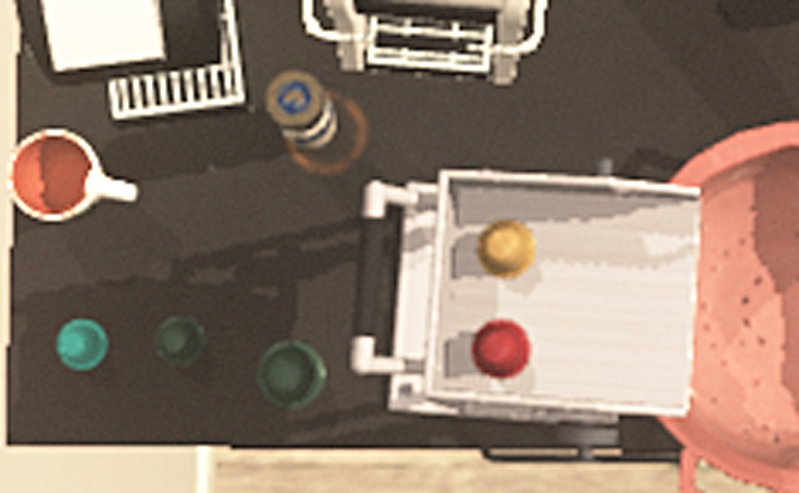

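Run:
```python
from h import *
z=np.load('/tmp/top0.npz'); im,W=z['im'],z['W']
P=W[175:262,285:312].reshape(-1,3)
P=P[(P[:,2]>.243)&(P[:,1]>.066)]
# rod: main bar; remove arms at ends by robust fit y=a x+b
a,b=np.polyfit(P[:,0],P[:,1],1)
for _ in range(6):
    r=P[:,1]-(a*P[:,0]+b); m=abs(r)<.008; a,b=np.polyfit(P[m,0],P[m,1],1)
Q=P[m]; print('slope',a,np.degrees(np.arctan(a)),'xr',Q[:,0].min(),Q[:,0].max(),'y@mid',a*Q[:,0].mean()+b,'z',np.percentile(Q[:,2],[50,90,98]))
im2=im.astype(int)
# sleeve dark px in handle
M=(im2.sum(2)<180)&(W[...,2]>.235)&(W[...,1]>.06)&(W[...,1]<.1)&(W[...,0]>.4)&(W[...,0]<.58)
S=W[M]; print('sleeve',len(S),S.min(0),S.max(0),S.mean(0)); print(np.polyfit(S[:,0],S[:,1],1))
B=W[(W[...,2]>.15)&(W[...,1]>-.16)&(W[...,1]<.1)&(W[...,0]>.38)&(W[...,0]<.6)]
r=cv2.minAreaRect(B[:,:2].astype(np.float32)); print('pan rect',r, cv2.boxPoints(r))
```

```text
slope -0.0642471407302785 -3.676037710625646 xr 0.44153907382053614 0.5518440369615087 y@mid 0.08108629547196738 z [0.24846146 0.25056454 0.25232252]
sleeve 53 [0.4628971  0.07274819 0.24289   ] [0.5299347  0.08974257 0.25160543] [0.49621115 0.08577209 0.24713372]
[-0.07440929  0.12269482]
pan rect ((0.4861767888069153, -0.012591786682605743), (0.2025422900915146, 0.18994130194187164), 86.3497085571289) [[ 0.38495123 -0.10761102]
 [ 0.57450724 -0.11970393]
 [ 0.58740234  0.08242745]
 [ 0.39784634  0.09452035]]
```

Candidates for capsule_c in the top image are turquoise at (208,230), dark green at (237,231) and a larger green one at (271,239). Turquoise is excluded. Of the other two, (237,231) measures 26 mm high and the other about 36 mm, and the crop confirms the difference. So the one meant is at about (0.462, 0.237).

servo_tool([
  [0, 0, 8, 25, 10, 40, 60],
  [0, 0, 8, 25, 10, 40, 60],
  [0, 0, 8, 25, 10, 40, 60],
  [0, 0, 8, 20, 45, 0, 60],
  [0, 0, 8, 20, 45, 0, 60],
  [0, 0, 8, 20, 45, 0, 60],
  [0, 0, 8, 20, 45, 0, 60],
  [0, 0, 8, 20, 45, 0, 60],
])

```text
time_s: 1.45
tool_pos: [0.4183, -0.346, 0.366]
tool_rot: [180.0, 0.1, 86.3]
force: [0.8, 0.3, 0.3]
opening: 0.0597
```

servo_tool([
  [0, 0, 0, 10, 48, 0, 60],
  [0, 0, 0, 10, 48, 0, 60],
  [0, 0, 0, 10, 48, 0, 60],
  [0, 0, 0, 6, 48, 0, 60],
  [0, 0, 0, 2, 48, 0, 60],
  [0, 0, 0, 0, 48, 0, 60],
  [0, 0, 0, 0, 48, 0, 60],
  [0, 0, 0, 0, 48, 0, 60],
])

```text
time_s: 2.25
tool_pos: [0.4554, 0.0379, 0.3661]
tool_rot: [179.9, 0.1, 85.9]
force: [1.4, -0.1, -0.7]
opening: 0.0599
```

servo_tool([
  [0, 0, 0, 0, 48, 0, 60],
  [0, 0, 0, 0, 48, 0, 60],
  [0, 0, 0, 0, 48, -30, 60],
  [0, 0, 0, 5, 40, -45, 60],
  [0, 0, 0, 0, 14, -45, 60],
  [0, 0, 0, 0, 0, -45, 60],
  [0, 0, 0, 0, 0, -20, 60],
  [0, 0, 0, 0, 0, 0, 60],
])

```text
time_s: 3.05
tool_pos: [0.4578, 0.2206, 0.1891]
tool_rot: [-179.7, 0.1, 86.0]
force: [-0.1, 0.2, 0.3]
opening: 0.0596
```

Run:
```python
from h import *
st()
im,d,c=snap('wrist','w1.png'); np.savez('/tmp/w1.npz',im=im,d=d,W=cloud(d,c))
W=cloud(d,c)
for q in arm.recognise('capsule_c','wrist'):
    u,v=[int(round(x)) for x in q['pixel']]; print(q['conf'],u,v,np.round(W[v,u],4))
```

```text
time_s 3.05
joint_positions [ 17.7939  27.3056 -57.9879 111.1201  27.4451  57.1219 -56.9643]
tool_pos [0.4578 0.2206 0.1891]
tool_rot [-1.796741e+02  1.276000e-01  8.599690e+01]
force [-0.1375  0.2087  0.25  ]
opening 0.0596
0.84 311 105 [0.4564 0.3071 0.0267]
0.8 307 233 [0.4413 0.1685 0.0294]
```

View pics/w1.png

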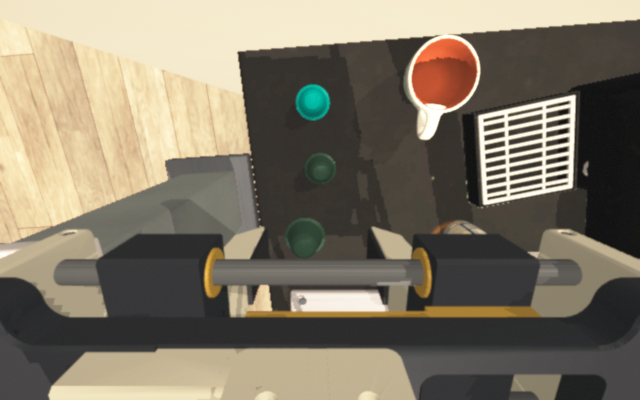

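Run:
```python
from h import *
W=np.load('/tmp/w1.npz')['W']
P=W[145:195,295:345].reshape(-1,3)
for lo,hi in[(.004,.04),(.022,.04)]:
    Q=P[(P[:,2]>lo)&(P[:,2]<hi)]; print(len(Q),Q.min(0),Q.max(0),np.median(Q,0),(Q.min(0)+Q.max(0))/2)
```

```text
562 [0.44555752 0.22399375 0.00403134] [0.47750502 0.25346619 0.02818392] [0.46092021 0.24086378 0.02305529] [0.46153127 0.23872997 0.01610763]
320 [0.44958875 0.22655823 0.02200067] [0.47194853 0.24892764 0.02818392] [0.46058236 0.23800747 0.02576362] [0.46076864 0.23774293 0.0250923 ]
```

servo_tool([
  [0, 0, 0, 3, 17, -30, 60],
  [0, 0, 0, 0, 0, -40, 60],
  [0, 0, 0, 0, 0, -40, 60],
  [0, 0, 0, 0, 0, -25, 60],
  [0, 0, 0, 0, 0, -18, 60],
  [0, 0, 0, 0, 0, 0, 60],
])

```text
time_s: 3.75
tool_pos: [0.4635, 0.2381, 0.0389]
tool_rot: [-180.0, 0.0, 85.9]
force: [0.1, -0.4, 0.2]
opening: 0.0602
```

servo_tool([
  [0, 0, 0, -2, 0, -10, 60],
  [0, 0, 0, 0, 0, -5, 60],
  [0, 0, 0, 0, 0, 0, 60],
])

```text
time_s: 4.05
tool_pos: [0.4614, 0.2385, 0.0244]
tool_rot: [179.9, -0.0, 85.9]
force: [-0.9, -0.2, 0.4]
opening: 0.06
```

servo_tool([
  [0, 0, 0, 0, -1, -3, 60],
  [0, 0, 0, 0, 0, 0, 45],
  [0, 0, 0, 0, 0, 0, 30],
  [0, 0, 0, 0, 0, 0, 25],
  [0, 0, 0, 0, 0, 0, 25],
  [0, 0, 0, 0, 0, 0, 25],
], squeeze=8)

```text
time_s: 4.65
tool_pos: [0.461, 0.2376, 0.021]
tool_rot: [180.0, -0.0, 85.9]
force: [-0.2, -0.1, 0.6]
opening: 0.0337
```

servo_tool([
  [0, 0, 0, 0, 0, 5, 25],
  [0, 0, 0, 0, 0, 15, 25],
  [0, 0, 0, 0, 0, 30, 25],
  [0, 0, 0, 0, 0, 45, 25],
  [0, 0, 0, 0, 0, 45, 25],
  [0, 0, 0, 0, 0, 45, 25],
  [0, 0, 0, 0, 0, 45, 25],
  [0, 0, 0, 0, 0, 40, 25],
])

```text
time_s: 5.45
tool_pos: [0.4604, 0.2381, 0.2943]
tool_rot: [179.9, -0.0, 86.0]
force: [1.4, 0.1, -0.4]
opening: 0.034
```

```bash
python3 - <<'E'
from h import *
st()
im,d,c=snap('scene','s2.png')
im,d,c=snap('wrist','w2.png')
E
python3 -c "
import cv2
a=cv2.imread('pics/s2.png')[150:330,220:420]
cv2.imwrite('pics/s2c.png',cv2.resize(a,None,fx=3,fy=3))"
```

```text
time_s 5.45
joint_positions [ 21.3881  20.8638 -63.518  103.6259  20.1778  67.9353 -52.3662]
tool_pos [0.4604 0.2381 0.2943]
tool_rot [ 1.799045e+02 -1.820000e-02  8.601430e+01]
force [ 1.4447  0.0843 -0.3586]
opening 0.034
```

View pics/s2c.png

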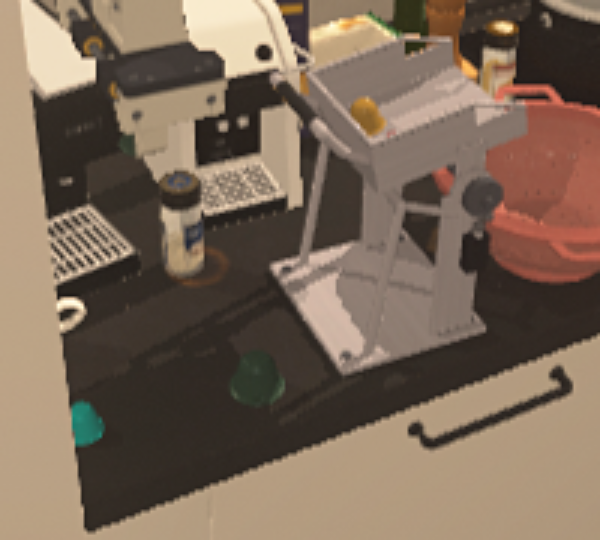

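View pics/w2.png

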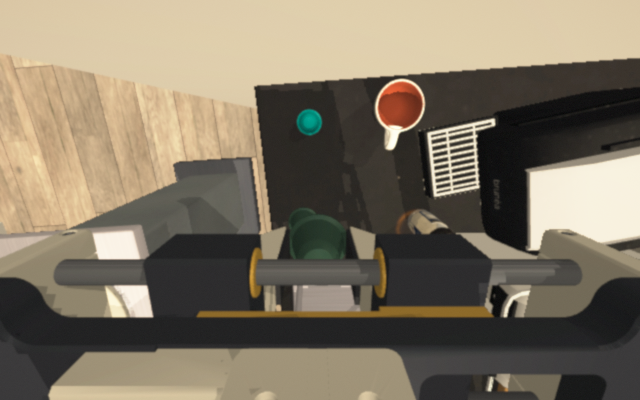

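servo_tool([
  [0, 0, 0, 4, -20, 20, 25],
  [0, 0, 0, 4, -40, 5, 25],
  [0, 0, 0, 4, -45, 0, 25],
  [0, 0, 0, 4, -45, 0, 25],
  [0, 0, 0, 4, -45, 0, 25],
  [0, 0, 0, 4, -45, 0, 25],
  [0, 0, 0, 3, -35, 0, 25],
  [0, 0, 0, 0, -13, 0, 25],
])

```text
time_s: 6.35
tool_pos: [0.4873, -0.0549, 0.3156]
tool_rot: [-179.9, 0.1, 85.6]
force: [0.3, -0.3, -0.2]
opening: 0.0342
```

Run:
```python
from h import *
st()
im,d,c=snap('wrist','w3.png')
im,d,c=snap('scene'); cv2.imwrite('pics/s3c.png',cv2.resize(im[130:280,260:440][:,:,::-1],None,fx=4,fy=4))
```

```text
time_s 6.35
joint_positions [ 57.5649  14.4284 -62.5725 105.4268  13.8207  68.4684 -13.8202]
tool_pos [ 0.4873 -0.0549  0.3156]
tool_rot [-1.799389e+02  7.180000e-02  8.560510e+01]
force [ 0.2861 -0.2724 -0.2441]
opening 0.0342
```

View pics/w3.png

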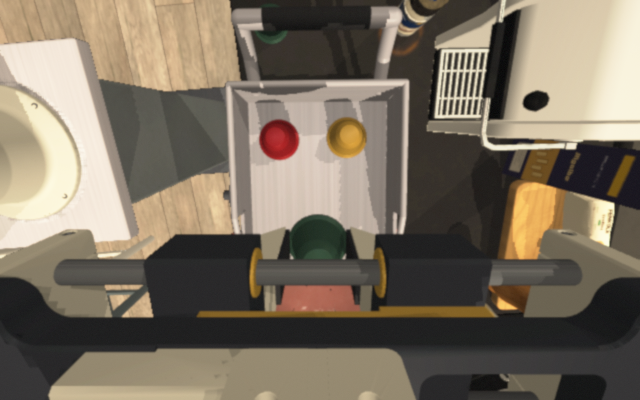

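View pics/s3c.png

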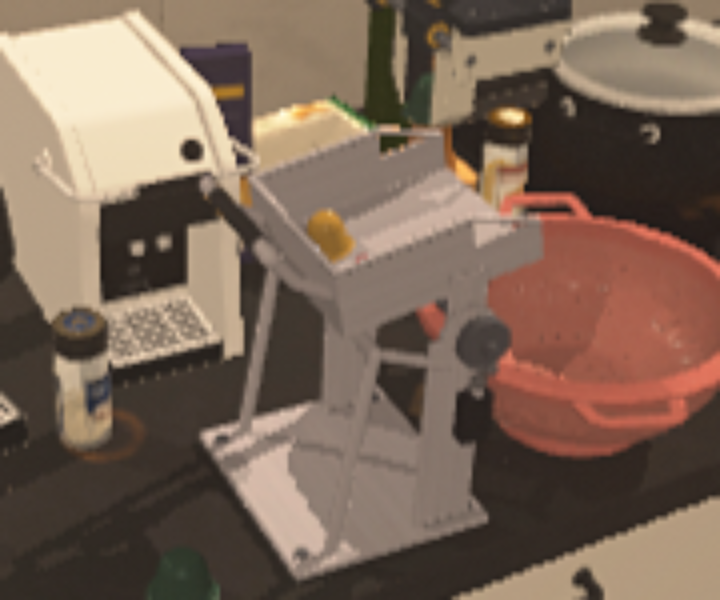

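Run:
```python
from h import *
im,d,c=snap('wrist'); W=cloud(d,c)
for n,(u,v) in dict(backwall_l=(240,84),backwall_r=(400,84),red=(280,138),yel=(347,136),h1=(275,17),h2=(320,16),h3=(360,15),fl1=(315,130),fl2=(315,190),caps=(318,235),caps2=(318,222),sideL=(231,180),sideR=(405,180)).items():
    print(n,np.round(W[v,u],4))
B=W[5:28,265:372].reshape(-1,3);B=B[(B[:,2]>.245)]
a,b=np.polyfit(B[:,0],B[:,1],1);print('bar',a,np.degrees(np.arctan(a)),B.mean(0),B.max(0))
P=W[5:30,230:410].reshape(-1,3);P=P[P[:,2]>.236];print(P.min(0),P.max(0))
C=W[212:258,285:352].reshape(-1,3);C=C[C[:,2]>.24];print('cap',C.min(0),C.max(0),np.median(C,0))
```

```text
backwall_l [ 0.1594  0.197  -0.8858]
backwall_r [0.5538 0.0397 0.2383]
red [0.4607 0.0073 0.2166]
yel [0.5162 0.0047 0.217 ]
h1 [0.4707 0.0841 0.2523]
h2 [0.4992 0.0826 0.2522]
h3 [0.5246 0.0813 0.2518]
fl1 [0.4898 0.0106 0.1901]
fl2 [ 0.4857 -0.0437  0.1986]
caps [ 0.4887 -0.041   0.3126]
caps2 [ 0.4889 -0.0382  0.2998]
sideL [ 0.4246 -0.0192  0.2473]
sideR [ 0.555  -0.0287  0.2484]
bar -0.06918649932111841 -3.957787442876512 [0.4981463  0.08117666 0.25169407] [0.5319756  0.08915761 0.25491178]
[0.44176033 0.07223351 0.24604431] [0.5527677  0.08952699 0.25491178]
cap [ 0.46895658 -0.06386447  0.29457901] [ 0.50836457 -0.03410864  0.32624737] [ 0.48856725 -0.04405867  0.3080939 ]
```

servo_tool([
  [0, 0, 0, 2, 4, -30, 25],
  [0, 0, 0, 0, 0, -30, 25],
  [0, 0, 0, 0, 0, -20, 25],
  [0, 0, 0, 0, 0, -9, 25],
  [0, 0, 0, 0, 0, 0, 25],
  [0, 0, 0, 0, 0, 0, 25],
])

```text
time_s: 7.1
tool_pos: [0.4906, -0.0451, 0.2279]
tool_rot: [179.9, -0.0, 86.0]
force: [1.0, -0.5, -0.0]
opening: 0.0345
```

servo_tool([
  [0, 0, 0, 0, 0, -4, 25],
  [0, 0, 0, 0, 0, -2, 25],
  [0, 0, 0, 0, 0, 0, 25],
])

```text
time_s: 7.4
tool_pos: [0.4903, -0.0465, 0.2213]
tool_rot: [180.0, 0.0, 85.9]
force: [0.7, 0.5, 0.5]
opening: 0.0341
```

servo_tool([
  [0, 0, 0, 0, 0, 0, 40],
  [0, 0, 0, 0, 0, 0, 46],
  [0, 0, 0, 0, 0, 0, 52],
  [0, 0, 0, 0, 0, 0, 52],
  [0, 0, 0, 0, 0, 15, 52],
  [0, 0, 0, 0, 0, 30, 52],
  [0, 0, 0, 0, 0, 45, 52],
  [0, 0, 0, 0, 0, 30, 52],
])

```text
time_s: 8.2
tool_pos: [0.4907, -0.0456, 0.3445]
tool_rot: [179.9, -0.0, 86.0]
force: [0.9, -0.6, -0.7]
opening: 0.0518
```

Run:
```python
from h import *
st()
im,d,c=snap('wrist','w4.png')
im,d,c=snap('scene'); cv2.imwrite('pics/s4c.png',cv2.resize(im[130:280,260:440][:,:,::-1],None,fx=4,fy=4))
```

```text
time_s 8.2
joint_positions [ 58.1456  12.9854 -63.9135 102.8938  12.299   71.5669 -13.0863]
tool_pos [ 0.4907 -0.0456  0.3445]
tool_rot [ 1.798505e+02 -8.000000e-03  8.600350e+01]
force [ 0.9253 -0.5799 -0.7112]
opening 0.0518
```

View pics/w4.png

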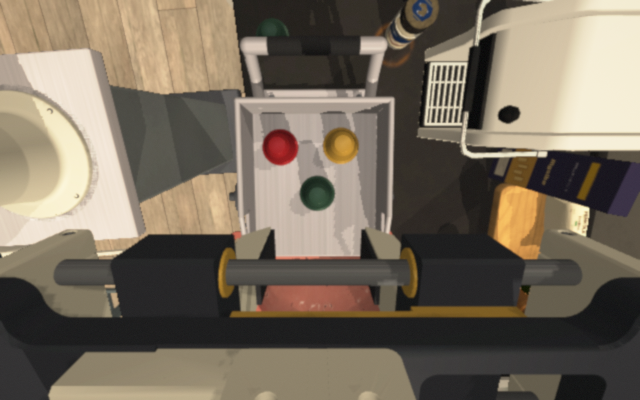

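View pics/s4c.png

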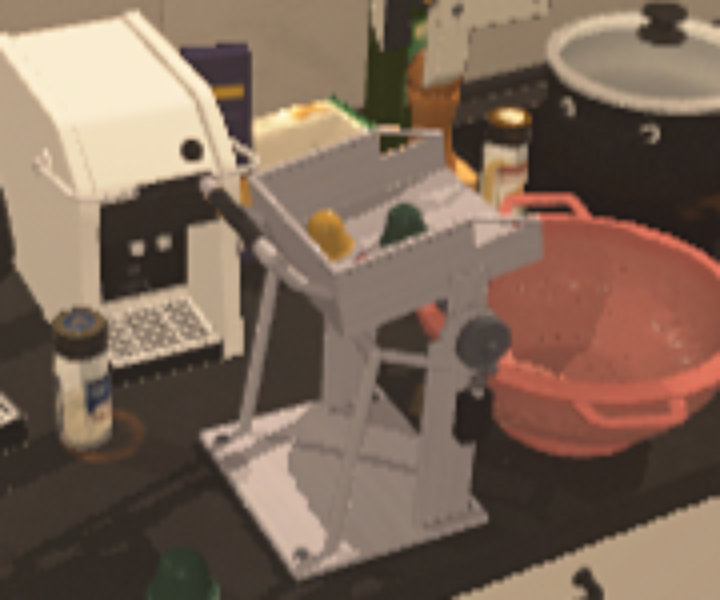

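servo_tool([
  [0, 0, -8.2, 1, 16, 0, 40],
  [0, 0, -8.2, 1, 16, 0, 26],
  [0, 0, -8.2, 1, 16, 0, 26],
  [0, 0, -8.2, 1, 16, 0, 26],
  [0, 0, -8.2, 1, 16, 0, 26],
  [0, 0, -8.2, 1, 16, 0, 26],
  [0, 0, -8.2, 0, 16, 0, 26],
  [0, 0, -8.2, 0, 16, 0, 26],
])

```text
time_s: 9.1
tool_pos: [0.4955, 0.0823, 0.3409]
tool_rot: [-180.0, 0.0, 20.0]
force: [0.2, 0.0, -0.5]
opening: 0.0261
```

servo_tool([
  [0, 0, -8.2, 0, 0, 0, 26],
  [0, 0, -8.2, 0, 0, 0, 26],
  [0, 0, -8, 0, 0, 0, 26],
  [0, 0, 0, 0, 0, -15, 26],
  [0, 0, 0, 0, 0, -15, 26],
  [0, 0, 0, 0, 0, 0, 26],
])

```text
time_s: 9.7
tool_pos: [0.4944, 0.0812, 0.3093]
tool_rot: [180.0, 0.2, -4.0]
force: [-0.9, 0.2, 0.9]
opening: 0.0258
```

Run:
```python
from h import *
st()
im,d,c=snap('wrist','w5.png')
im,d,c=snap('scene'); cv2.imwrite('pics/s5c.png',cv2.resize(im[130:280,260:440][:,:,::-1],None,fx=4,fy=4))
```

```text
time_s 9.7
joint_positions [  31.7199   13.3185  -50.6751  104.6715   11.0716   67.3974 -116.5686]
tool_pos [0.4944 0.0812 0.3093]
tool_rot [179.9687   0.2172  -4.0419]
force [-0.9207  0.2259  0.9334]
opening 0.0258
```

View pics/w5.png

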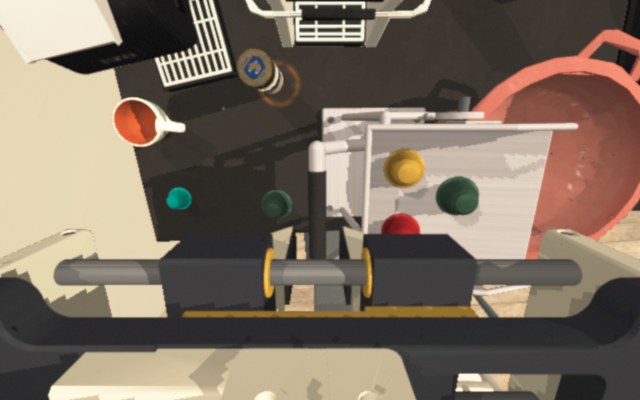

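View pics/s5c.png

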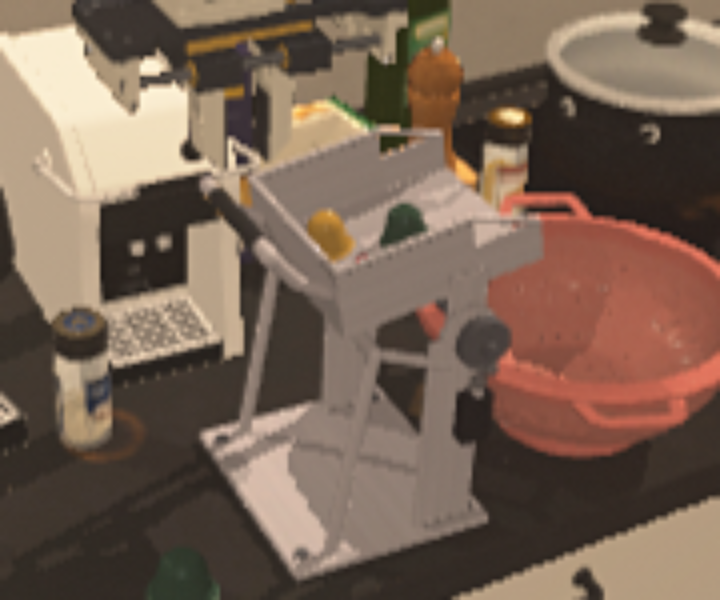

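servo_tool([
  [0, 0, 0, 2, 1, -25, 26],
  [0, 0, 0, 0, 0, -20, 26],
  [0, 0, 0, 0, 0, -10, 26],
  [0, 0, 0, 0, 0, -5, 26],
  [0, 0, 0, 0, 0, 0, 26],
])

```text
time_s: 10.3
tool_pos: [0.4981, 0.0826, 0.2512]
tool_rot: [-180.0, 0.0, -4.1]
force: [-1.1, 0.3, 0.0]
opening: 0.0256
```

servo_tool([
  [0, 0, 0, 0, 0, -2, 20],
  [0, 0, 0, 0, 0, 0, 15],
  [0, 0, 0, 0, 0, 0, 8],
  [0, 0, 0, 0, 0, 0, 8],
  [0, 0, 0, 0, 0, 0, 8],
], squeeze=12)

```text
time_s: 10.8
tool_pos: [0.4983, 0.0815, 0.2495]
tool_rot: [179.9, -0.0, -4.1]
force: [-0.5, -5.2, 5.6]
opening: 0.0127
```

servo_tool([
  [0, 0, 0, -0.3, -4.3, 6.8, 8],
  [0, 0, 0, -0.3, -4.4, 6.7, 8],
  [0, 0, 0, -0.3, -5, 6.4, 8],
  [0, 0, 0, -0.4, -5, 6.3, 8],
  [0, 0, 0, -0.4, -5.6, 5.8, 8],
  [0, 0, 0, -0.4, -5.6, 5.8, 8],
  [0, 0, 0, -0.4, -6.1, 5.2, 8],
  [0, 0, 0, -0.4, -6.2, 5.2, 8],
])

```text
time_s: 11.6
tool_pos: [0.4956, 0.0414, 0.2984]
tool_rot: [-179.9, -0.1, -4.0]
force: [3.4, 3.7, 1.1]
opening: 0.0128
```

Run:
```python
from h import *
st()
im,d,c=snap('scene'); cv2.imwrite('pics/s6c.png',cv2.resize(im[130:280,260:440][:,:,::-1],None,fx=4,fy=4))
```

```text
time_s 11.6
joint_positions [  35.7739   13.029   -49.7696  106.2341   10.8259   65.5267 -111.7633]
tool_pos [0.4956 0.0414 0.2984]
tool_rot [-1.798975e+02 -1.016000e-01 -3.998700e+00]
force [3.3745 3.7431 1.1331]
opening 0.0128
```

View pics/s6c.png

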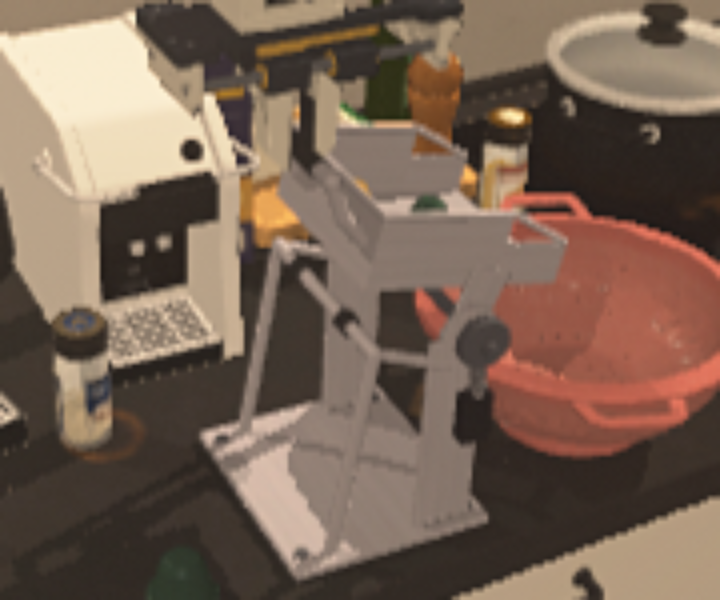

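servo_tool([
  [0, 0, 0, -0.4, -6.6, 4.6, 8],
  [0, 0, 0, -0.5, -6.7, 4.5, 8],
  [0, 0, 0, -0.5, -7.1, 3.9, 8],
  [0, 0, 0, -0.5, -7.1, 3.8, 8],
  [0, 0, 0, -0.5, -7.4, 3.2, 8],
  [0, 0, 0, -0.5, -7.4, 3.1, 8],
  [0, 0, 0, -0.5, -7.7, 2.5, 8],
  [0, 0, 0, -0.5, -7.7, 2.3, 8],
])

```text
time_s: 12.45
tool_pos: [0.4915, -0.0178, 0.3258]
tool_rot: [180.0, -0.1, -4.1]
force: [4.0, 2.0, 3.3]
opening: 0.0134
```

servo_tool([
  [0, 0, 0, -0.5, -7.8, 1.6, 8],
  [0, 0, 0, -0.6, -7.9, 1.6, 8],
  [0, 0, 0, -0.6, -8, 0.9, 8],
  [0, 0, 0, -0.6, -8, 0.8, 8],
  [0, 0, 0, -0.6, -8, 0, 8],
  [0, 0, 0, -0.6, -8, 0, 8],
  [0, 0, 0, -0.6, -8, -0.8, 8],
  [0, 0, 0, -0.6, -8, -0.8, 8],
])

```text
time_s: 13.25
tool_pos: [0.4861, -0.0819, 0.328]
tool_rot: [-180.0, 0.0, -4.1]
force: [4.5, 0.3, -0.6]
opening: 0.0134
```

servo_tool([
  [0, 0, 0, -0.5, -7.9, -1.5, 8],
  [0, 0, 0, -0.5, -7.9, -1.6, 8],
  [0, 0, 0, -0.5, -7.7, -2.4, 8],
  [0, 0, 0, -0.4, -5, -1.5, 8],
  [0, 0, 0, 0, 0, 0, 8],
  [0, 0, 0, 0, 0, 0, 8],
])

```text
time_s: 13.85
tool_pos: [0.4839, -0.1096, 0.321]
tool_rot: [180.0, 0.1, -4.1]
force: [0.5, -0.1, 0.1]
opening: 0.013
```

Run:
```python
from h import *
st()
snap('top','t7.png')
im,d,c=snap('scene'); cv2.imwrite('pics/s7c.png',cv2.resize(im[130:280,260:460][:,:,::-1],None,fx=4,fy=4))
```

```text
time_s 13.85
joint_positions [ 49.4482  10.6271 -44.6598 104.5824   8.0358  68.1087 -91.8143]
tool_pos [ 0.4839 -0.1096  0.321 ]
tool_rot [ 1.79997e+02  9.60000e-02 -4.07250e+00]
force [ 0.4913 -0.0703  0.1022]
opening 0.013
```

View pics/s7c.png

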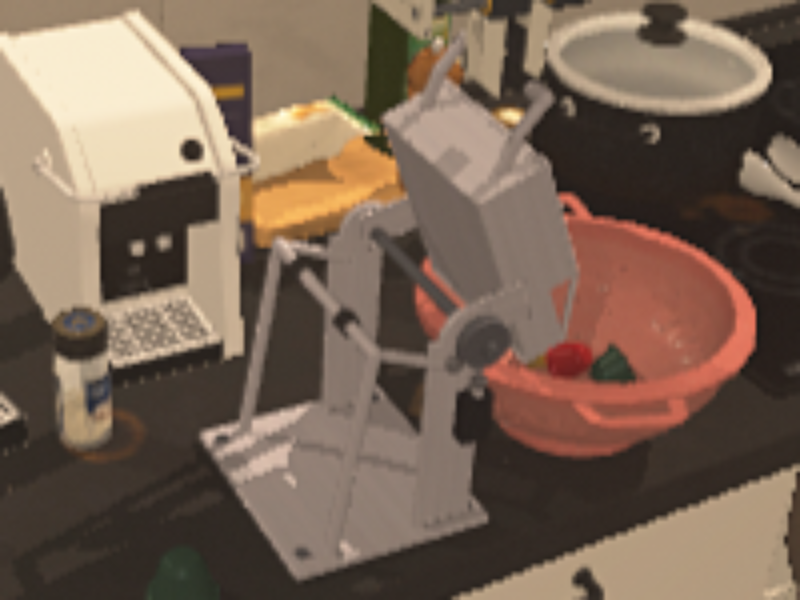

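View pics/t7.png

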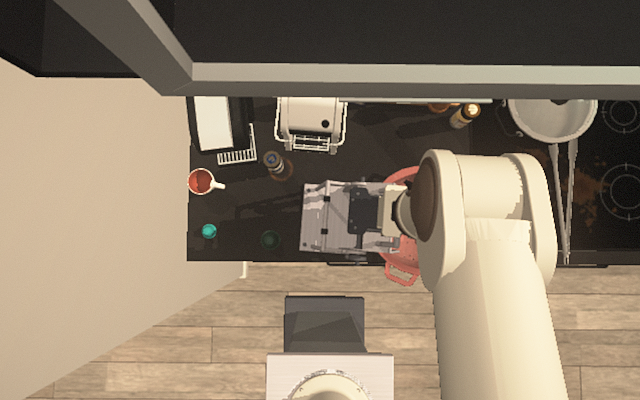

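servo_tool([
  [0, 0, 0, 0.4, 5, 1.5, 8],
  [0, 0, 0, 0.5, 7.7, 2.4, 8],
  [0, 0, 0, 0.5, 7.9, 1.6, 8],
  [0, 0, 0, 0.5, 7.9, 1.5, 8],
  [0, 0, 0, 0.6, 8, 0.8, 8],
  [0, 0, 0, 0.6, 8, 0.8, 8],
  [0, 0, 0, 0.6, 8, 0, 8],
  [0, 0, 0, 0.6, 8, 0, 8],
])

```text
time_s: 14.75
tool_pos: [0.4887, -0.0481, 0.3299]
tool_rot: [-180.0, 0.0, -4.0]
force: [-2.3, -1.6, 0.0]
opening: 0.013
```

servo_tool([
  [0, 0, 0, 0.6, 8, -0.8, 8],
  [0, 0, 0, 0.6, 8, -0.9, 8],
  [0, 0, 0, 0.6, 7.9, -1.6, 8],
  [0, 0, 0, 0.5, 7.8, -1.6, 8],
  [0, 0, 0, 0.5, 7.7, -2.3, 8],
  [0, 0, 0, 0.5, 7.7, -2.5, 8],
  [0, 0, 0, 0.5, 7.4, -3.1, 8],
  [0, 0, 0, 0.5, 7.4, -3.2, 8],
])

```text
time_s: 15.55
tool_pos: [0.4936, 0.0134, 0.3139]
tool_rot: [-180.0, -0.0, -4.1]
force: [0.0, -0.9, 1.0]
opening: 0.0128
```

Run:
```python
from h import *
st()
im,d,c=snap('scene'); cv2.imwrite('pics/s8c.png',cv2.resize(im[130:280,260:460][:,:,::-1],None,fx=4,fy=4))
```

```text
time_s 15.55
joint_positions [  38.9905   11.4457  -49.2045  105.459     9.3871   67.2328 -107.3679]
tool_pos [0.4936 0.0134 0.3139]
tool_rot [-1.799979e+02 -5.000000e-02 -4.070800e+00]
force [ 0.0276 -0.8985  1.0462]
opening 0.0128
```

View pics/s8c.png

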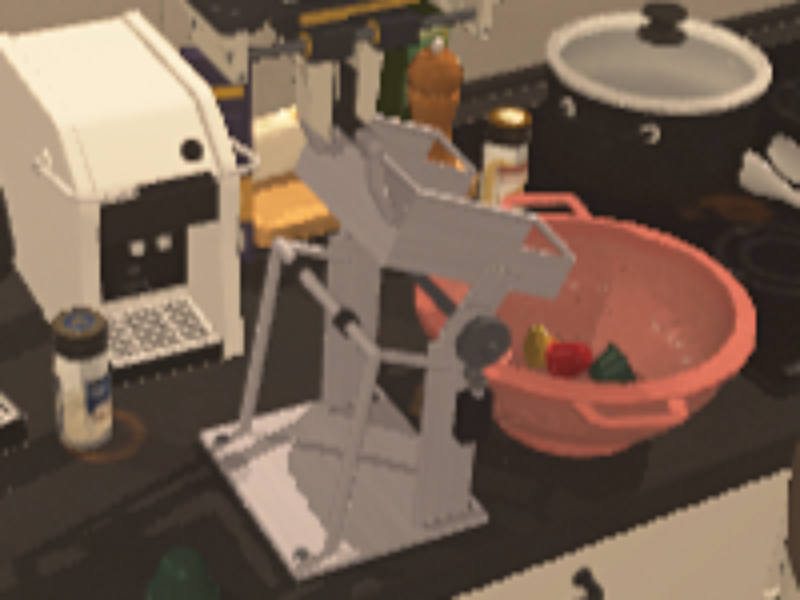

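servo_tool([
  [0, 0, 0, 0.5, 7.1, -3.8, 8],
  [0, 0, 0, 0.5, 7.1, -3.9, 8],
  [0, 0, 0, 0.5, 6.7, -4.5, 8],
  [0, 0, 0, 0.4, 6.6, -4.6, 8],
  [0, 0, 0, 0.4, 6.2, -5.2, 8],
  [0, 0, 0, 0.4, 6.1, -5.2, 8],
  [0, 0, 0, 0.4, 5.6, -5.8, 8],
  [0, 0, 0, 0.4, 5.6, -5.8, 8],
])

```text
time_s: 16.4
tool_pos: [0.4969, 0.0644, 0.2747]
tool_rot: [-180.0, -0.0, -4.1]
force: [1.9, -0.6, -0.9]
opening: 0.0135
```

servo_tool([
  [0, 0, 0, 0.4, 5, -6.3, 8],
  [0, 0, 0, 0.3, 5, -6.4, 8],
  [0, 0, 0, 0.3, 4.4, -6.7, 8],
  [0, 0, 0, 0.2, 3.2, -4.5, 8],
  [0, 0, 0, 0, 0, 0, 8],
])

```text
time_s: 16.9
tool_pos: [0.4979, 0.0813, 0.2508]
tool_rot: [180.0, 0.0, -4.1]
force: [2.1, -0.5, -1.2]
opening: 0.0127
```

servo_tool([
  [0, 0, 0, 0, 1, -2, 8],
  [0, 0, 0, 0, 0.5, -1, 8],
  [0, 0, 0, 0, 0, 0, 8],
])

```text
time_s: 17.2
tool_pos: [0.4983, 0.0815, 0.2498]
tool_rot: [179.8, -0.1, -4.2]
force: [-3.6, -4.1, 13.7]
opening: 0.0132
```

Firm contact at the rear stop (13.7 N up). Release it gently and lift.

servo_tool([
  [0, 0, 0, 0, 0, 0, 16],
  [0, 0, 0, 0, 0, 0, 20],
  [0, 0, 0, 0, 0, 0, 24],
  [0, 0, 0, 0, 0, 0, 26],
  [0, 0, 0, 0, 0, 5, 26],
  [0, 0, 0, 0, 0, 15, 26],
  [0, 0, 0, 0, 0, 30, 26],
  [0, 0, 0, 0, 0, 40, 26],
])

```text
time_s: 18.0
tool_pos: [0.4969, 0.083, 0.3391]
tool_rot: [-180.0, 0.2, -4.0]
force: [0.1, 0.3, 0.3]
opening: 0.0261
```

servo_tool([
  [0, 0, 0, 0, 15, 20, 26],
  [0, 0, 0, 0, 30, 0, 26],
  [0, 0, 0, 0, 40, 0, 26],
  [0, 0, 0, 0, 40, 0, 26],
  [0, 0, 0, 0, 0, 0, 26],
  [0, 0, 0, 0, 0, 0, 26],
])

```text
time_s: 18.6
tool_pos: [0.4975, 0.2094, 0.3593]
tool_rot: [-180.0, -0.0, -3.9]
force: [0.4, -0.1, -0.7]
opening: 0.0264
```

Run:
```python
from h import *
st()
im,d,c=snap('top','t9.png'); W=cloud(d,c); W0=np.load('/tmp/top0.npz')['W']
def rim(W):
    P=W[150:295,392:490].reshape(-1,3);P=P[(P[:,2]>.097)&(P[:,2]<.112)&(P[:,1]<-.13)];return P.min(0),P.max(0)
print(rim(W0),rim(W))
cv2.imwrite('pics/t9c.png',cv2.resize(im[140:295,280:490][:,:,::-1],None,fx=3.5,fy=3.5,interpolation=2))
for n in ['capsule_a','cup','spice_a','skip_handle','colander']:
  for q in arm.recognise(n,'top'):
    u,v=[int(round(x)) for x in q['pixel']]; print(n,round(q['conf'],2),u,v,np.round(W[v,u],3),np.round(W0[v,u],3))
P=W[175:262,285:312].reshape(-1,3);P=P[(P[:,2]>.243)&(P[:,1]>.066)&(P[:,1]<.095)];print('bar',P.mean(0),np.percentile(P[:,2],[50,90,98]))
im,d,c=snap('scene'); cv2.imwrite('pics/s9c.png',cv2.resize(im[130:280,240:460][:,:,::-1],None,fx=3.6,fy=3.6))
```

```text
time_s 18.6
joint_positions [  18.7323   16.6994  -54.1589   95.7711   13.975    74.6598 -131.8796]
tool_pos [0.4975 0.2094 0.3593]
tool_rot [-1.799674e+02 -3.730000e-02 -3.877700e+00]
force [ 0.4024 -0.135  -0.663 ]
opening 0.0264
(array([ 0.33689214, -0.3373614 ,  0.0970032 ]), array([ 0.63844657, -0.13734311,  0.10736455])) (array([ 0.33670423, -0.3375104 ,  0.09700799]), array([ 0.6367989 , -0.13759891,  0.10742964]))
capsule_a 0.79 270 237 [0.443 0.151 0.031] [0.443 0.151 0.031]
capsule_a 0.6 416 204 [ 0.527 -0.207  0.053] [ 0.529 -0.214  0.023]
capsule_a 0.58 428 226 [ 0.473 -0.239  0.039] [ 0.474 -0.244  0.02 ]
capsule_a 0.49 418 214 [ 0.502 -0.212  0.052] [ 0.504 -0.22   0.02 ]
cup 0.51 208 174 [0.601 0.315 0.014] [0.601 0.314 0.018]
spice_a 0.66 272 161 [0.62  0.141 0.104] [0.62  0.141 0.104]
skip_handle 0.7 348 216 [ 0.49  -0.03   0.193] [nan nan nan]
colander 0.67 433 222 [ 0.484 -0.257  0.019] [ 0.484 -0.257  0.021]
bar [0.49692903 0.08103767 0.24831706] [0.24854346 0.25069369 0.25180006]
```

View pics/t9c.png

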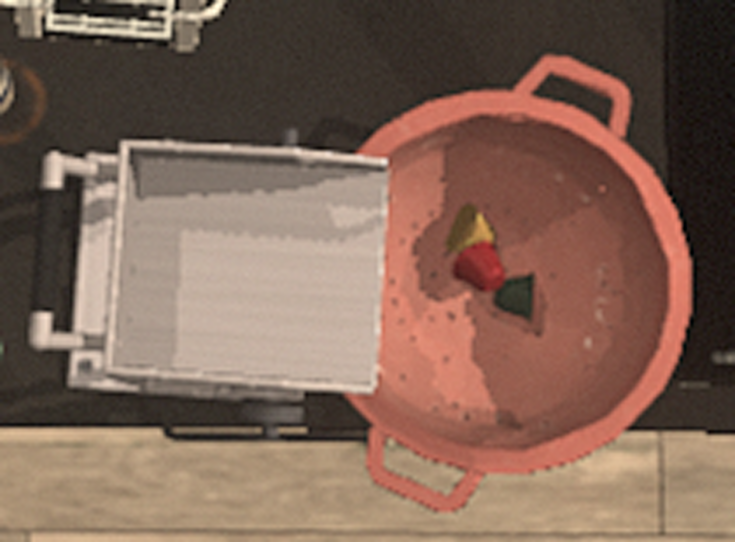

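View pics/s9c.png

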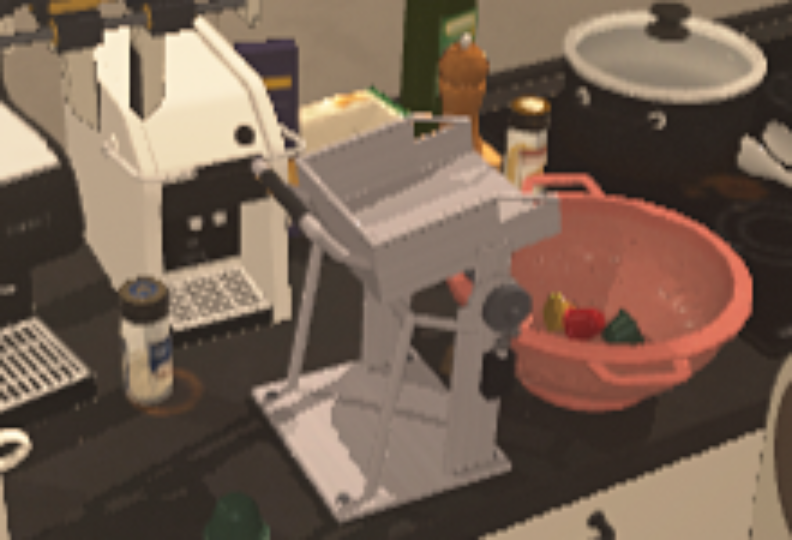

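```bash
python3 -c "
from cell import arm; print(arm.finish_job())"
```

```text
the job is handed in; nothing more can be done
None
```

I put the small dark green capsule in the pan and tipped the pan by its handle to about 1.37 rad, worked out from the tool position. I then eased it back at about 0.5 rad/s, still gripped, until it pressed on its rear stop, and let go. The job was handed in at about 18.7 s of the 67 s allowed.

**Last checks before handing in:**
- **Pan:** the handle bar is back where it started to within about 1 mm (z 0.2485 m, same as at the start), so the pan is upright.
- **Capsules:** all three (yellow, red and dark green) lie in the colander, about 60 mm or less from its middle line and with their tops 40–55 mm above the worktop. They looked the same in later pictures. I did not measure their speeds.
- **Things round about:** the colander rim shows a shift of 2 mm or less, and the spice jar and cup read as unmoved. The turquoise and larger green capsules were left alone.
- **Gripper:** it was clear of everything. The highest force reading was about 14 N, when the pan was pressed onto its stop.

No check failed. The recogniser did give the pan's middle for "skip_handle" in the top picture, so I measured the bar from the depth image instead.

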